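# Trip-test the bench safety unit and lock its guard

### The arm

A 6-joint arm with a two-finger parallel gripper is mounted at the origin on the work surface. World frame = base frame: x ahead of the robot, y to its left, z up, the work surface at z = 0. Lengths are in m, angles in rad, forces in N, time in s.
With the tool pointing down it reaches from about 0.25 to 0.775 m from the base axis. Payload 4 kg.
Tool frame: the origin (TCP) lies midway between the tips of the shut fingers; the grasp point (between the pads) lies 19 mm behind it (grip_point_offset is the distance from the TCP to the grasp point, in m); z points along the fingers, y is the line along which they close (so a half turn about z gives the same grasp; the last joint's range is limited). The gripper opens to 94 mm and grips with 3 to 60 N. Pads are 16 mm wide; open, the fingers measure 119 mm over their backs; the gripper's body (75 mm by 177 mm) begins 78 mm behind the grasp point.
Start: joints at [1.132, 0.087, 1.371, -0, 1.684, -0.103], TCP at [0.181, 0.519, 0.206] pointing down, gripper open.
Joint ranges: [-3.1, 3.1], [-0.76, 2.03], [0.27, 2.55], [-1.08, 4.22], [0.17, 2.65], [-2.57, 2.57]. Speed limits (rad/s): [2.79, 2.79, 3.14, 3.14, 3.14, 3.14].

### API

Orientations are given as [roll, pitch, yaw] about the fixed x, y, z axes, in that order (R = Rz(yaw) Ry(pitch) Rx(roll)).
In Python, from bench import * gives the robot as it stands.
- The arm moves only by the tool carry_out, never from a script. Its argument "commands" is a list of rows, each a list of 6 numbers: the shift along the tool's x, y, z in m, then the turn, a rotation vector about the tool's x, y, z in rad. In form: [[tx, ty, tz, rx, ry, rz], ...]. A call has exactly 5 rows; each row is the pose to reach, as a shift and turn from the pose commanded when the call began, along the tool's axes at that moment; what a row does not reach only later rows make up. A row lasts 1/10 s, in which the tool goes at most 50 mm and 8.59 degrees, less where a joint would pass 70% of its speed; a pose out of reach is approached as far as the arm can. A call with a gripper value outside its range is refused whole. "jaw" is the opening, from 0 (shut) to 1 (fully open), set as the call begins (left out, the last holds). The fingers move at their own pace and stop on an object; the grip force is fixed at half the most. Time passes only in rows, so rows that repeat a pose let the fingers close, or fill a call up. It gives the time, the measured TCP pose, the force, the opening and the grip force at its end, in the units of the state.
- get_obs(): the state, without advancing time (a new reading comes with each control period).
- snapshot(name): name is "scene" or "side" or "wrist"; returns a dict with "img" (420x560x3 uint8, red, green, blue), "range_z" (420x560 float32, m along the optical axis (not along the pixel's ray), 0 where there is no reading), "fx", "fy", "cx", "cy" (pixels), "R" (3x3) and "t" (3): a world point X has camera coordinates R X + t. Camera axes: x right, y down, z forward; pixel columns grow to the right and rows downward; lengths in m; the calibration is good to about 2 mm. A picture is of the moment at which its call begins.
- close_job(): hands the job in; it is judged then, once.
The state is a dict: "time": time; "joint_positions": joint angles; "qvel": joint speeds; "joint_torque": joint torques, N m; "tool_pos": TCP position; "ee_rot": TCP orientation; "wrist_force": force on the tool from outside, world axes, zero at the start; "wrist_torque": the same for the moment, N m; "width": finger opening in m; "finger_force": force on a finger pad.
Only numpy, scipy, OpenCV 4.12 (cv2) and the standard library are available. Lean on these libraries where they do the work, as an engineer would, in place of code of your own. Each camera call takes 0.05 s, during which the arm holds its last target. There are 200 camera calls.

### The job

Test the bench trip unit: press its test button fully so that the reset lever drops, then lift the lever back up until it clicks and stays. After that close the guard flap over the test button and turn the turnbutton fully over the flap to secure it, and leave everything else standing where it is.

Things in the scene. Friction and masses are not known exactly. Their poses are not given: they have to be found in the camera images.
- unit: bench trip unit: grey steel box fixed to the bench, 200 (x) x 220 (y) x 60 mm high, turned up to 0.4 rad; origin under its centre on the bench, z up; offsets below are in its frame. On its top: towards +y the U-shaped reset lever, towards -y the test button inside a black wall (22 mm high, 6 mm thick, x -55 to 50, y -95 to -15 mm), the button's flap, and at -x of the wall the turnbutton.
- lever (a joint): reset lever, rad: 0 = up, on its catch (78 degrees above level); 1.1 = fully down towards the unit's -x (15 degrees above level). Fully pressing the test button frees it and a spring (about 0.1 N m) drops it in a fraction of a second. To reset, raise it past 0 (stop at -0.12; about 5 N at the bar; the button dips as the catch passes); let go, it settles on the catch near 0.
- lever_bar (a point): middle of the lever's grip bar: round, 12 mm thick, 66 mm long, parallel to the unit's y. The lever is a U: two 10 mm round arms at its ends, 66 mm apart, middle free. The bar moves on an 85 mm radius about point lever_pivot; it stands at unit x 17, z 158 mm when up and x -47, z 97 mm when down. It turns easily inside a grip.
- lever_pivot (a point): hinge axis of the lever, unit (35, 55, 75) mm, parallel to the unit's y; black cheeks 88 mm high stand at its two ends.
- button (a joint): test button travel, m: 0 = out, 0.008 = fully pressed; spring, about 5 N fully down. The lever is freed at about 0.006.
- button_top (a point): centre of the test button's top, a round grey cap 32 mm across, pressed straight down; 78 mm above the bench when out, at unit (-8, -55) mm, 4 mm below the rim of its wall.
- flap (a joint): angle of the guard flap over the test button, rad: 0 = shut, lying on the wall; 1.57 = upright; up to 2.0 = leaning back to the unit's +x. A stiff hinge (0.07 N m): it stays where it is left.
- flap_hinge (a point): hinge axis of the flap, unit (50, -55, 82) mm, parallel to the unit's y. The flap is an aluminium plate 110 mm long, 80 mm wide, 8 mm thick; from the hinge it lies towards the unit's -x when shut, its top then 90 mm above the bench.
- flap_edge (a point): middle of the flap's free edge, on its outer face (the top when shut, the +x side when upright).
- turn (a joint): angle of the turnbutton, rad, counter-clockwise from above: 0 = along the unit's -y, clear of the flap; 1.57 = its stop, pointing to the unit's +x over the flap. Friction 0.03 N m. Its underside is 92 mm above the bench, 2 mm over the shut flap.
- turn_pivot (a point): top of the turnbutton on its upright axis, unit (-78, -55, 118) mm. The turnbutton is a dark steel bar 60 mm long, 10 mm wide, 26 mm high on a round post; 10 mm of it lies behind the axis.
- turn_tip (a point): the turnbutton's far end, on its top face, 50 mm from the axis.
- bottle: loose white bottle, 40 mm across, 140 mm high, beside the unit; origin under its centre. Leave it.
- can: loose grey can, 48 mm across, 165 mm high, beside the unit; origin under its centre. Leave it.
- spool: loose black reel, 56 mm across, 50 mm high, in front of the unit; origin under its centre. Leave it.
- jar: loose small jar, 36 mm across, 45 mm high, standing on the unit's panel behind the lever; origin under its centre. Leave it.
- driver: loose screwdriver lying on the bench; handle to its -x. Leave it.
- brush: loose brush lying on the bench; handle to its -x. Leave it.
- case: black case, 240 (x) x 180 (y) x 55 mm high, heavy and fixed, with two circuit boards in foam; origin under its centre. It and the unit stand one left, one right of the robot's x axis, either way round.

How it is judged:
By the outcome, as a careful person would: the job done as asked, in the order asked, and still so for the second after the job is handed in, with the robot touching nothing.
It also fails if it takes over 67 s, if anything falls off the work surface, if the arm or the gripper's body presses on something with over 40 N, if the wrist force passes 120 N, or if a joint passes its speed limit or range.

## Working session

There is one attempt and no reset: what is moved stays moved. The work goes in short steps, Python scripts to look and compute and a tool call to move; the robot and the scene stay as the last step left them, time stands still between calls to the robot, and variables do not carry over. Pictures are saved under pics/ and viewed, at most 10 in all, crops included, and the job is handed in when it is done.

Besides the shell and the picture viewer there is one more tool, called after "Request:" in YAML: its name, and indented under it one key for each argument. carry_out: Moves the arm, as the interface text tells. Its arguments: {"type":"object","properties":{"commands":{"type":"array","items":{"type":"array","items":{"type":"number"}}},"jaw":{"type":"number"}},"required":["commands"]}

```bash
ls; mkdir -p pics
python3 - <<'E'
from bench import *
import cv2,numpy as np
o=get_obs();print({k:np.round(v,3) for k,v in o.items()})
for n in("scene","side"):
    s=snapshot(n);cv2.imwrite(f"pics/{n}0.png",s["img"][:,:,::-1]);np.savez(f"{n}0.npz",**s)
    print(n,s["fx"],s["cx"],s["cy"],np.round(-s["R"].T@s["t"],3),np.round(s["R"][2],2))
E
```

```text
pics
{'time': np.float64(0.0), 'joint_positions': array([ 1.132,  0.088,  1.372, -0.   ,  1.684, -0.103]), 'qvel': array([ 0.   , -0.   ,  0.   ,  0.001, -0.001,  0.001]), 'joint_torque': array([ 0.0000e+00, -3.4018e+01, -3.0243e+01,  7.2000e-02,  3.3000e-02,
       -0.0000e+00]), 'tool_pos': array([0.181, 0.519, 0.204]), 'ee_rot': array([-3.139, -0.   ,  2.806]), 'wrist_force': array([-0.298,  0.182,  1.2  ]), 'wrist_torque': array([-0.037,  0.012,  0.013]), 'finger_force': np.float64(0.0), 'width': np.float64(0.094)}
scene 432.06681172330497 281.84910252100076 211.9131413876282 [0.881 0.622 0.686] [-0.39 -0.68 -0.62]
side 391.1047130933348 278.89414033815564 210.11589874115 [0.394 0.627 0.648] [ 0.15 -0.76 -0.63]
```

View pics/scene0.png

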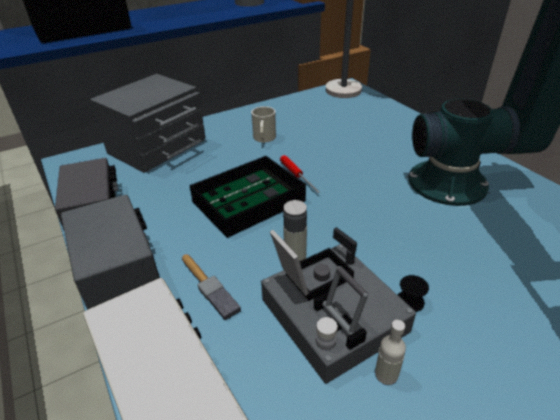

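View pics/side0.png

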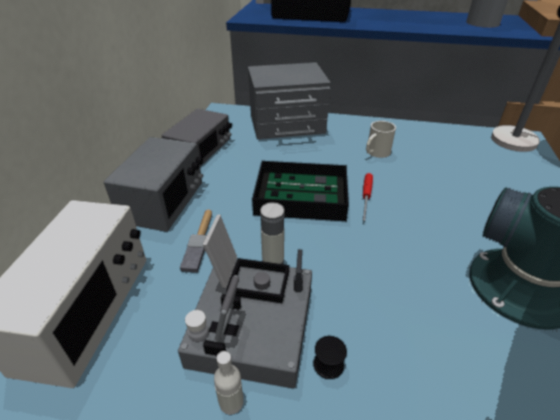

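The scene view shows the unit around (335,305), with the flap open at (290,262), button at (322,271), lever bar at (350,285), turnbutton at (345,245) and jar at (326,332). The can is at (295,230), the bottle at (391,355) and the spool at (413,290). The side view shows the same objects, with the button at (262,280) and the turnbutton at (299,270).

```bash
cat > h.py <<'E'
import numpy as np,cv2
def load(f): return dict(np.load(f))
def cloud(s):
    v,u=np.mgrid[:420,:560]; z=s["range_z"]
    P=np.stack([(u-s["cx"])/s["fx"]*z,(v-s["cy"])/s["fy"]*z,z],-1)
    W=(P-s["t"])@s["R"]; W[z==0]=np.nan; return W
def proj(s,X):
    c=s["R"]@np.asarray(X)+s["t"]; return c[0]/c[2]*s["fx"]+s["cx"],c[1]/c[2]*s["fy"]+s["cy"]
def ray(s,u,v,z):
    d=s["R"].T@np.array([(u-s["cx"])/s["fx"],(v-s["cy"])/s["fy"],1]);c=-s["R"].T@s["t"]; return c+d*(z-c[2])/d[2]
def tri(s1,p1,s2,p2):
    A=[];b=[]
    for s,p in((s1,p1),(s2,p2)):
        d=s["R"].T@np.array([(p[0]-s["cx"])/s["fx"],(p[1]-s["cy"])/s["fy"],1]);d/=np.linalg.norm(d);M=np.eye(3)-np.outer(d,d)
        A.append(M);b.append(M@(-s["R"].T@s["t"]))
    return np.linalg.lstsq(np.vstack(A),np.hstack(b),rcond=None)[0]
E
python3 - <<'E'
from h import *
a,b=load("scene0.npz"),load("side0.npz")
print("button tri",tri(a,(322,271),b,(262,280)).round(3))
for n,s in(("scene",a),("side",b)):
    W=cloud(s);print(n,"bench z",np.nanmedian(W[250:300,100:150] if n=="scene" else W[250:300,350:400],axis=(0,1)).round(3))
    m=(abs(W[...,2]-.06)<.004)
    m=cv2.morphologyEx(m.astype('u1'),cv2.MORPH_OPEN,np.ones((3,3)))
    k,l,st,c=cv2.connectedComponentsWithStats(m)
    u0=(slice(250,380),slice(260,420)) if n=="scene" else (slice(260,380),slice(180,320))
    mm=np.zeros_like(m);mm[u0]=m[u0]
    P=W[mm>0]; r=cv2.minAreaRect(P[:,:2].astype('f4'));print("rect",np.round(r[0],3),np.round(r[1],3),r[2],len(P))
    for nm,p in dict(scene=dict(button=(322,271),turn=(345,242),jar=(326,327),can=(295,210),bottle=(398,327),spool=(414,284)),side=dict(button=(262,280),turn=(299,255),jar=(195,319),can=(272,212),bottle=(225,358),spool=(330,348)))[n].items():
        w=W[p[1]-1:p[1]+2,p[0]-1:p[0]+2].reshape(-1,3);print(nm,np.nanmedian(w,0).round(3))
E
```

```text
button tri [0.524 0.152 0.071]
scene bench z [ 0.859 -0.009  0.12 ]
rect [0.533 0.22 ] [0.2   0.293] 0.7224595546722412 6363
button [0.528 0.157 0.078]
turn [0.462 0.139 0.106]
jar [0.61  0.283 0.106]
can [0.53  0.063 0.166]
bottle [0.533 0.36  0.141]
spool [0.382 0.259 0.052]
side bench z [ 0.304  0.029 -0.001]
rect [0.533 0.208] [0.199 0.218] 1.17755925655365 7614
button [0.523 0.157 0.078]
turn [0.46  0.117 0.117]
jar [0.605 0.281 0.104]
can [0.524 0.059 0.165]
bottle [0.526 0.356 0.139]
spool [0.382 0.255 0.049]
```

Run:
```python
from h import *
a,b=load("scene0.npz"),load("side0.npz")
Wb=cloud(b);Wa=cloud(a)
# unit yaw from top-face outline edges (side view)
P=Wb[260:380,180:320].reshape(-1,3);P=P[abs(P[:,2]-.06)<.005];P=P[(P[:,0]>.42)&(P[:,0]<.65)&(P[:,1]>.08)&(P[:,1]<.33)]
def edge(ax,hi):
    o=1-ax;e=[]
    for t in np.arange(np.percentile(P[:,o],8),np.percentile(P[:,o],92),.006):
        q=P[abs(P[:,o]-t)<.003,ax]
        if len(q)>5:e.append((t,q.max() if hi else q.min()))
    e=np.array(e)
    for _ in range(3):
        c=np.polyfit(e[:,0],e[:,1],1);r=e[:,1]-np.polyval(c,e[:,0]);e=e[abs(r)<max(.0015,1.5*r.std())]
    return c,len(e)
for ax,hi in((0,0),(0,1),(1,1),(1,0)): 
    c,n=edge(ax,hi);print(ax,hi,c.round(4),n)
c0=np.array([.533,.208]);y=.02;R=np.array([[np.cos(y),-np.sin(y)],[np.sin(y),np.cos(y)]])
for n,W in(("sc",Wa),("sd",Wb)):
    Q=W[~np.isnan(W[...,0])];U=np.c_[(Q[:,:2]-c0)@R,Q[:,2]]
    f=U[(abs(U[:,1]+.055)<.05)&(U[:,0]>.02)&(U[:,0]<.14)&(U[:,2]>.12)&(U[:,2]<.22)]
    print(n,"flap",len(f),f.min(0).round(3),f.max(0).round(3),"dx/dz",np.polyfit(f[:,2],f[:,0],1).round(3), "y",np.percentile(f[:,1],[2,98]).round(3))
    f=U[(abs(U[:,1]-.055)<.05)&(U[:,0]>-.03)&(U[:,0]<.06)&(U[:,2]>.151)&(U[:,2]<.2)]
    print("bar",np.median(f,0).round(3),np.percentile(f,[2,98],axis=0).round(3))
    f=U[(abs(U[:,0]+.078)<.03)&(U[:,1]<-.03)&(U[:,1]>-.13)&(U[:,2]>.11)&(U[:,2]<.13)]
    print("turn",np.median(f,0).round(3),np.percentile(f,[2,98],axis=0).round(3))
    for nm,c,h in(("can",(.527,.061),.165),("bottle",(.53,.358),.14),("jar",(.607,.282),.105)):
        f=Q[(np.hypot(*(Q[:,:2]-c).T)<.04)&(abs(Q[:,2]-h)<.006)];print(nm,((f[:,:2].min(0)+f[:,:2].max(0))/2-c0)@R)
```

```text
0 0 [-0.0201  0.4378] 29
0 1 [-0.0168  0.6353] 23
1 1 [0.0146 0.3088] 25
1 0 [0.1619 0.0274] 17
sc flap 630 [ 0.059 -0.097  0.12 ] [ 0.082 -0.016  0.192] dx/dz [0.19  0.043] y [-0.094 -0.016]
bar [0.019 0.058 0.163] [[0.011 0.019 0.152]
 [0.022 0.091 0.166]]
turn [-0.074 -0.073  0.118] [[-0.082 -0.103  0.11 ]
 [-0.069 -0.046  0.121]]
can [-0.01019726 -0.15532005]
bottle [0.00082632 0.14834293]
jar [0.07583575 0.07080328]
sd flap 959 [ 0.058 -0.097  0.12 ] [ 0.082 -0.015  0.19 ] dx/dz [0.251 0.029] y [-0.094 -0.017]
bar [0.015 0.061 0.162] [[0.01  0.022 0.153]
 [0.021 0.091 0.164]]
turn [-0.077 -0.071  0.117] [[-0.083 -0.102  0.111]
 [-0.07  -0.046  0.119]]
can [-0.00948166 -0.15515927]
bottle [-0.00030699  0.14834488]
jar [0.07466968 0.07078387]
```

```bash
cat >> h.py <<'E'
from scipy.spatial.transform import Rotation as Ro
C=np.array([.533,.208]);YAW=.018
U=Ro.from_euler('z',YAW).as_matrix()
def w(p): return np.r_[C,0]+U@np.asarray(p)
def uf(p): return U.T@(np.asarray(p)-np.r_[C,0])
def ori(tilt,close):  # close: 'y' -> tool y=+unit y ; 'x' -> tool y = +unit x; '-x'
    z=np.array([np.sin(tilt),0,-np.cos(tilt)])
    if close=='y': y=np.array([0,1.,0])
    else: y=np.array([np.cos(tilt),0,np.sin(tilt)])*(-1 if close=='-x' else 1)
    return U@np.c_[np.cross(y,z),y,z]
def rows(wps,start=None):
    """wps: list of (unit xyz m, tilt, close); prints each row from start pose"""
    from bench import get_obs
    if start is None:
        o=get_obs();p,R=o["tool_pos"],Ro.from_euler('xyz',o["ee_rot"]).as_matrix()
        print("t",round(float(o["time"]),2),"unit tcp",uf(p).round(4),"tool z",(U.T@R[:,2]).round(2),"y",(U.T@R[:,1]).round(2),"F",o["wrist_force"].round(1),"w",round(float(o["width"]),4),"q",o["joint_positions"].round(2))
    else: p,R=w(start[0]),ori(*start[1:])
    for x in wps:
        T=ori(*x[1:]);print((R.T@(w(x[0])-p)).round(3).tolist()+Ro.from_matrix(R.T@T).as_rotvec().round(3).tolist())
E
python3 - <<'E'
from h import *
t=np.radians(35)
rows([((-.15,.0,.24),t,'y'),((-.002,-.055,.15),t,'y')])
rows([((-.002,-.055,.15),t,'y')],((-.15,0,.24),t,'y'))
rows([((-.002,-.055,z),t,'y') for z in(.12,.1,.088)],((-.002,-.055,.15),t,'y'))
E
```

```text
t 0.1 unit tcp [-0.3463  0.3171  0.2044] tool z [-0. -0. -1.] y [ 0.35  0.94 -0.  ] F [ 0.8  0.1 -0.5] w 0.0943 q [ 1.13  0.09  1.37  0.    1.68 -0.1 ]
[-0.294, -0.23, -0.035, -0.11, -0.605, -0.342]
[-0.452, -0.23, 0.055, -0.11, -0.605, -0.342]
[-0.07, -0.055, 0.159, 0.0, 0.0, 0.0]
[0.017, 0.0, 0.025, 0.0, 0.0, 0.0]
[0.029, 0.0, 0.041, 0.0, 0.0, 0.0]
[0.036, 0.0, 0.051, 0.0, 0.0, 0.0]
```

Request:
carry_out:
  commands:
    - [-0.05,-0.04,-0.02,-0.02,-0.12,-0.07]
    - [-0.09,-0.07,-0.03,-0.04,-0.24,-0.14]
    - [-0.13,-0.1,-0.035,-0.07,-0.36,-0.2]
    - [-0.17,-0.13,-0.035,-0.09,-0.48,-0.27]
    - [-0.2,-0.16,-0.035,-0.11,-0.605,-0.342]
  jaw: 0

```text
time: 0.6
tool_pos: [0.3136, 0.3105, 0.2413]
ee_rot: [3.14, 0.618, -3.121]
wrist_force: [0.5, -0.8, 0.9]
width: 0.0575
finger_force: 0.0
```

Run:
```python
from h import *
t=np.radians(35)
rows([((-.10,-.02,.22),t,'y'),((-.002,-.055,.14),t,'y')])
rows([((-.002,-.055,z),t,'y') for z in(.12,.1,.088)],((-.002,-.055,.14),t,'y'))
```

```text
t 0.6 unit tcp [-0.2176  0.1065  0.2413] tool z [ 0.58  0.   -0.82] y [-0.  1.  0.] F [ 0.5 -0.8  0.9] w 0.0575 q [ 1.05 -0.43  1.87 -0.53  1.38 -0.53]
[-0.083, -0.127, 0.085, 0.003, 0.007, 0.002]
[-0.117, -0.162, 0.207, 0.003, 0.007, 0.002]
[0.011, 0.0, 0.016, 0.0, 0.0, 0.0]
[0.023, 0.0, 0.033, 0.0, 0.0, 0.0]
[0.03, 0.0, 0.043, 0.0, 0.0, 0.0]
```

Request:
carry_out:
  commands:
    - [-0.02,-0.035,0.02,0,0,0]
    - [-0.045,-0.07,0.045,0,0,0]
    - [-0.07,-0.1,0.075,0,0,0]
    - [-0.087,-0.13,0.11,0,0,0]
    - [-0.1,-0.155,0.145,0.003,0.007,0.002]

```text
time: 1.1
tool_pos: [0.4816, 0.1574, 0.1791]
ee_rot: [3.14, 0.607, -3.13]
wrist_force: [0.6, 0.2, -0.5]
width: 0.0172
finger_force: 0.0
```

Run:
```python
from h import *
t=np.radians(35)
rows([((-.002,-.055,z),t,'y') for z in(.14,.12,.1,.088,.084)])
```

```text
t 1.1 unit tcp [-0.0523 -0.0497  0.1791] tool z [ 0.57 -0.   -0.82] y [0.01 1.   0.  ] F [ 0.6  0.2 -0.5] w 0.0172 q [ 0.32 -0.42  1.98 -0.21  1.01 -1.2 ]
[-0.019, -0.005, 0.061, -0.002, -0.004, -0.005]
[-0.008, -0.005, 0.077, -0.002, -0.004, -0.005]
[0.004, -0.005, 0.094, -0.002, -0.004, -0.005]
[0.011, -0.005, 0.104, -0.002, -0.004, -0.005]
[0.013, -0.005, 0.107, -0.002, -0.004, -0.005]
```

Request:
carry_out:
  commands:
    - [-0.019,-0.005,0.04,0,0,0]
    - [-0.019,-0.005,0.061,0,0,0]
    - [-0.008,-0.005,0.077,0,0,0]
    - [0.004,-0.005,0.094,0,0,0]
    - [0.011,-0.005,0.104,0,0,0]

```text
time: 1.6
tool_pos: [0.5291, 0.1546, 0.0839]
ee_rot: [-3.141, 0.6, -3.127]
wrist_force: [-0.7, -0.1, -0.2]
width: 0.0003
finger_force: 0.0
```

Run:
```python
from h import *
from bench import snapshot
s=snapshot("scene");np.savez("s1.npz",**s);cv2.imwrite("pics/s1.png",cv2.resize(s["img"][190:390,220:440,::-1],None,fx=3,fy=3))
t=np.radians(35)
rows([((-.002,-.055,z),t,'y') for z in(.084,.08,.076,.074,.072)])
```

```text
t 1.65 unit tcp [-0.0055 -0.0533  0.0824] tool z [ 0.56 -0.   -0.83] y [ 0.  1. -0.] F [ 0.1 -1.6 -0.4] w 0.0004 q [ 0.27 -0.23  2.04 -0.21  0.76 -1.2 ]
[-0.004, -0.002, 0.001, -0.003, -0.012, -0.003]
[-0.002, -0.002, 0.004, -0.003, -0.012, -0.003]
[0.001, -0.002, 0.007, -0.003, -0.012, -0.003]
[0.002, -0.002, 0.009, -0.003, -0.012, -0.003]
[0.003, -0.002, 0.011, -0.003, -0.012, -0.003]
```

View pics/s1.png

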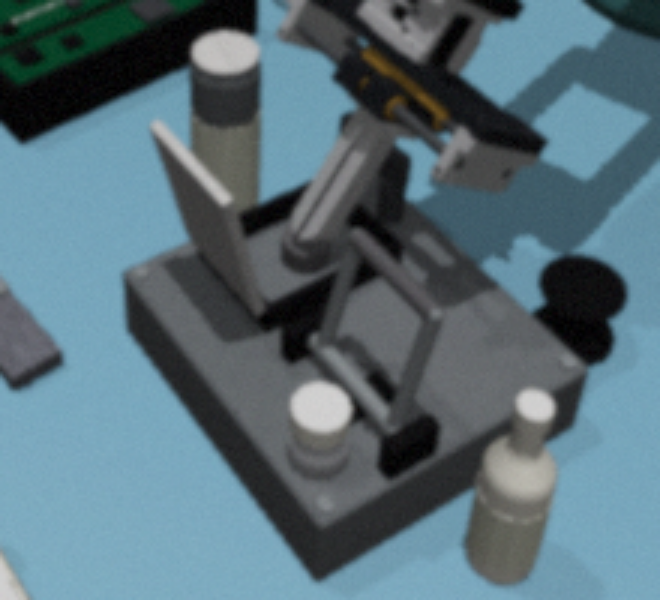

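The crop shows the shut fingertips over the button cap at about (308,245). The gripper body is clear of the can, flap and lever, and the lever is still up.

Request:
carry_out:
  commands:
    - [-0.002,-0.002,0.004,0,0,0]
    - [-0.001,-0.002,0.006,0,0,0]
    - [0.001,-0.002,0.008,0,0,0]
    - [0.002,-0.002,0.01,0,0,0]
    - [0.002,-0.002,0.01,0,0,0]

```text
time: 2.15
tool_pos: [0.5357, 0.1536, 0.0793]
ee_rot: [3.14, 0.608, -3.127]
wrist_force: [1.4, -1.6, 2.9]
width: 0.0007
finger_force: 1.5
```

```bash
cat > lev.py <<'E'
from h import *
from bench import snapshot
def chk(n="scene"):
    s=snapshot(n);W=cloud(s);Q=W[~np.isnan(W[...,0])];X=(Q-np.r_[C,0])@U
    up=X[(abs(X[:,1]-.055)<.03)&(abs(X[:,0]-.015)<.02)&(X[:,2]>.15)&(X[:,2]<.17)]
    dn=X[(abs(X[:,1]-.055)<.03)&(abs(X[:,0]+.047)<.02)&(X[:,2]>.09)&(X[:,2]<.11)]
    print("lever up px",len(up),up.mean(0).round(3) if len(up) else "","down px",len(dn),dn.mean(0).round(3) if len(dn) else "")
    return s
E
python3 - <<'E'
from lev import *
chk();t=np.radians(35)
rows([((-.002,-.055,z),t,'y') for z in(.074,.072,.07)])
E
```

```text
lever up px 261 [0.018 0.056 0.163] down px 0 
t 2.2 unit tcp [ 0.0017 -0.0544  0.0792] tool z [ 0.57 -0.   -0.82] y [0. 1. 0.] F [ 0.9 -0.6  4.2] w 0.0005 q [ 0.27 -0.21  2.04 -0.21  0.73 -1.2 ]
[0.006, -0.001, 0.002, -0.001, -0.003, -0.003]
[0.007, -0.001, 0.004, -0.001, -0.003, -0.003]
[0.008, -0.001, 0.005, -0.001, -0.003, -0.003]
```

Request:
carry_out:
  commands:
    - [0.003,0,0.001,0,0,0]
    - [0.004,0,0.003,0,0,0]
    - [0.006,0,0.005,0,0,0]
    - [0.007,0,0.006,0,0,0]
    - [0.007,0,0.006,0,0,0]

```text
time: 2.7
tool_pos: [0.5353, 0.1541, 0.0739]
ee_rot: [3.139, 0.614, -3.128]
wrist_force: [-6.6, -1.4, 16.2]
width: 0.0005
finger_force: 8.3
```

Run:
```python
from lev import *
chk();t=np.radians(35)
rows([((-.002,-.055,z),t,'y') for z in(.072,.07)])
```

```text
lever up px 0  down px 226 [-0.044  0.056  0.102]
t 2.75 unit tcp [ 0.0013 -0.054   0.0739] tool z [ 0.58 -0.   -0.82] y [0. 1. 0.] F [-5.8 -2.1 17.1] w 0.0006 q [ 0.27 -0.21  2.05 -0.22  0.71 -1.19]
[0.004, -0.001, -0.0, -0.0, 0.003, -0.003]
[0.005, -0.001, 0.001, -0.0, 0.003, -0.003]
```

Request:
carry_out:
  commands:
    - [0,0,-0.03,0,0,0]
    - [0,0,-0.07,0,0,0]
    - [0,0,-0.11,0,0,0]
    - [0,0,-0.15,0,0,0]
    - [0,0,-0.17,0,0,0]

```text
time: 3.25
tool_pos: [0.434, 0.1521, 0.2101]
ee_rot: [3.139, 0.605, -3.128]
wrist_force: [-0.1, 0.2, 0.3]
width: 0.0004
finger_force: 0.0
```

Run:
```python
from lev import *
rows([((-.047,.055,.21),0,'x')])
rows([((-.047,.055,z),0,'x') for z in (.15,.11,.078)],((-.047,.055,.21),0,'x'))
```

```text
t 3.25 unit tcp [-0.1    -0.0541  0.2101] tool z [ 0.57 -0.   -0.82] y [0. 1. 0.] F [-0.1  0.2  0.3] w 0.0004 q [ 0.36 -0.56  2.   -0.21  1.13 -1.19]
[-0.043, 0.109, 0.03, 0.474, 0.473, 1.515]
[0.0, 0.0, 0.06, 0.0, 0.0, 0.0]
[0.0, 0.0, 0.1, 0.0, 0.0, 0.0]
[0.0, 0.0, 0.132, 0.0, 0.0, 0.0]
```

Request:
carry_out:
  commands:
    - [-0.008,0.02,0.006,0.0425,0.0425,0.136]
    - [-0.017,0.044,0.012,0.085,0.085,0.272]
    - [-0.026,0.066,0.018,0.127,0.127,0.409]
    - [-0.035,0.088,0.024,0.17,0.17,0.545]
    - [-0.043,0.109,0.03,0.212,0.212,0.681]
  jaw: 0.6

```text
time: 3.75
tool_pos: [0.485, 0.2627, 0.2059]
ee_rot: [3.014, 0.331, 2.41]
wrist_force: [-0.2, -0.7, 0.4]
width: 0.0375
finger_force: 0.0
```

Run:
```python
from lev import *
rows([((-.047,.055,.2),0,'x')])
```

```text
t 3.75 unit tcp [-0.047   0.0556  0.2059] tool z [ 0.32 -0.13 -0.94] y [0.65 0.75 0.12] F [-0.2 -0.7  0.4] w 0.0375 q [ 0.57 -0.06  1.57 -0.28  1.43 -0.28]
[0.002, -0.001, 0.006, 0.255, 0.26, 0.833]
```

Request:
carry_out:
  commands:
    - [0,0,0,0.042,0.042,0.138]
    - [0,0,0,0.085,0.085,0.276]
    - [0,0,0,0.127,0.13,0.414]
    - [0,0,0,0.17,0.173,0.552]
    - [0.002,-0.001,0.006,0.212,0.216,0.69]

```text
time: 4.25
tool_pos: [0.4854, 0.2618, 0.2008]
ee_rot: [3.099, 0.047, 1.734]
wrist_force: [-0.4, -0.1, -0.4]
width: 0.0568
finger_force: 0.0
```

Run:
```python
from lev import *
rows([((-.047,.055,.2),0,'x'),((-.047,.055,.16),0,'x'),((-.047,.055,.13),0,'x')])
```

```text
t 4.25 unit tcp [-0.0467  0.0546  0.2008] tool z [ 0.05 -0.04 -1.  ] y [0.99 0.15 0.04] F [-0.4 -0.1 -0.4] w 0.0568 q [ 0.43  0.07  1.4  -0.06  1.64  0.26]
[0.0, -0.0, 0.001, 0.046, 0.044, 0.146]
[0.002, -0.002, 0.041, 0.046, 0.044, 0.146]
[0.004, -0.003, 0.071, 0.046, 0.044, 0.146]
```

Request:
carry_out:
  commands:
    - [0,0,0.005,0.046,0.044,0.146]
    - [0.001,-0.001,0.02,0.046,0.044,0.146]
    - [0.002,-0.002,0.041,0.046,0.044,0.146]
    - [0.003,-0.003,0.056,0.046,0.044,0.146]
    - [0.004,-0.003,0.071,0.046,0.044,0.146]

```text
time: 4.75
tool_pos: [0.4851, 0.2619, 0.1283]
ee_rot: [3.139, 0.002, 1.596]
wrist_force: [-0.4, 0.1, 0.3]
width: 0.0564
finger_force: 0.0
```

Run:
```python
from lev import *
s=chk("side");cv2.imwrite("pics/s2.png",cv2.resize(s["img"][200:400,150:350,::-1],None,fx=3,fy=3))
rows([((-.047,.055,z),0,'x') for z in (.12,.1,.09,.08,.078)])
```

```text
lever up px 0  down px 249 [-0.047  0.056  0.101]
t 4.8 unit tcp [-0.048   0.0543  0.1257] tool z [-0. -0. -1.] y [ 1.    0.01 -0.  ] F [ 0.4  0.  -1.3] w 0.0564 q [ 0.39  0.12  1.49 -0.    1.53  0.37]
[0.001, 0.001, 0.006, -0.002, 0.004, 0.007]
[0.001, 0.001, 0.026, -0.002, 0.004, 0.007]
[0.001, 0.001, 0.036, -0.002, 0.004, 0.007]
[0.001, 0.001, 0.046, -0.002, 0.004, 0.007]
[0.001, 0.001, 0.048, -0.002, 0.004, 0.007]
```

View pics/s2.png

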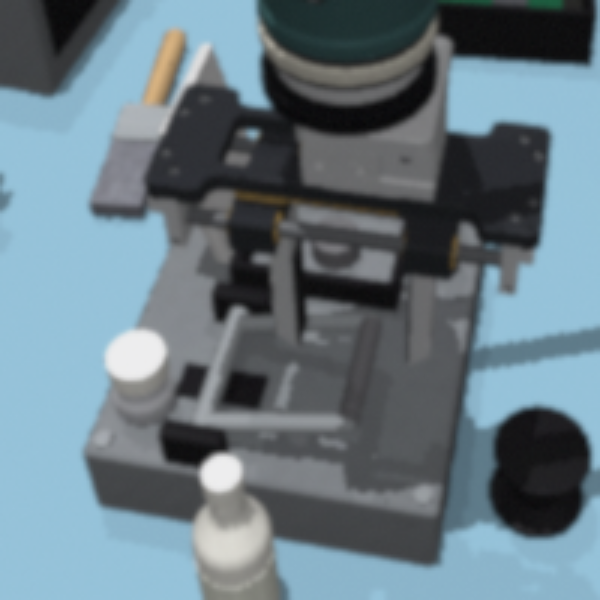

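The crop shows the lever down, with the bar at about (362,370). The fingers at (288,290) and (418,320) straddle it, so I descend and close.

Request:
carry_out:
  commands:
    - [0.001,0.001,0.012,0,0,0.007]
    - [0.001,0.001,0.025,0,0,0.007]
    - [0.001,0.001,0.036,0,0,0.007]
    - [0.001,0.001,0.045,0,0,0.007]
    - [0.001,0.001,0.045,0,0,0.007]

```text
time: 5.3
tool_pos: [0.4869, 0.2625, 0.084]
ee_rot: [3.139, 0.002, 1.587]
wrist_force: [0.3, 0.1, 0.3]
width: 0.0566
finger_force: 0.0
```

Request:
carry_out:
  commands:
    - [0,0,0,0,0,0]
    - [0,0,0,0,0,0]
    - [0,0,0,0,0,0]
    - [0,0,0,0,0,0]
    - [0,0,0,0,0,0]
  jaw: 0

```text
time: 5.8
tool_pos: [0.4881, 0.263, 0.0862]
ee_rot: [3.136, 0.001, 1.587]
wrist_force: [-0.3, 0.0, 0.3]
width: 0.02
finger_force: 0.4
```

Run:
```python
from lev import *
# arc: bar angle above level a, centre pivot (35,75), r=.085 ; TCP = bar - 19 mm
pts=[]
for q in np.linspace(1.1,-.11,11):
    a=np.radians(78)-q; pts.append(((.035-.085*np.cos(a),.055,.075+.085*np.sin(a)-.019),0,'x'))
print([np.round(p[0],4).tolist() for p in pts])
rows(pts); print(); rows(pts[6:],pts[5])
```

```text
[[-0.0471, 0.055, 0.078], [-0.0439, 0.055, 0.0877], [-0.0395, 0.055, 0.097], [-0.034, 0.055, 0.1057], [-0.0275, 0.055, 0.1136], [-0.02, 0.055, 0.1208], [-0.0118, 0.055, 0.1269], [-0.0029, 0.055, 0.1321], [0.0065, 0.055, 0.1361], [0.0164, 0.055, 0.1389], [0.0266, 0.055, 0.1406]]
t 5.8 unit tcp [-0.0439  0.0558  0.0862] tool z [ 0.01 -0.   -1.  ] y [ 1.   -0.    0.01] F [-0.3  0.   0.3] w 0.02 q [ 0.39  0.15  1.54 -0.    1.45  0.38]
[-0.001, -0.003, 0.008, 0.006, 0.001, -0.002]
[-0.001, 0.0, -0.002, 0.006, 0.001, -0.002]
[-0.001, 0.005, -0.011, 0.006, 0.001, -0.002]
[-0.001, 0.01, -0.019, 0.006, 0.001, -0.002]
[-0.001, 0.017, -0.027, 0.006, 0.001, -0.002]
[-0.001, 0.024, -0.034, 0.006, 0.001, -0.002]
[-0.001, 0.032, -0.041, 0.006, 0.001, -0.002]
[-0.001, 0.041, -0.046, 0.006, 0.001, -0.002]
[-0.001, 0.051, -0.05, 0.006, 0.001, -0.002]
[-0.001, 0.061, -0.052, 0.006, 0.001, -0.002]
[-0.001, 0.071, -0.054, 0.006, 0.001, -0.002]

[0.0, 0.008, -0.006, 0.0, 0.0, 0.0]
[-0.0, 0.017, -0.011, 0.0, 0.0, 0.0]
[-0.0, 0.027, -0.015, 0.0, 0.0, 0.0]
[0.0, 0.036, -0.018, 0.0, 0.0, 0.0]
[0.0, 0.047, -0.02, 0.0, 0.0, 0.0]
```

Request:
carry_out:
  commands:
    - [0,-0.003,0.006,0,0,0]
    - [0,-0.003,0.007,0,0,0]
    - [0,-0.003,0.007,0,0,0]
    - [0,-0.003,0.007,0,0,0]
    - [0,-0.003,0.007,0,0,0]

```text
time: 6.3
tool_pos: [0.4842, 0.2632, 0.0803]
ee_rot: [3.137, 0.0, 1.587]
wrist_force: [-4.7, -0.8, 8.8]
width: 0.0107
finger_force: 30.0
```

Run:
```python
from lev import *
pts=[]
for q in np.linspace(1.1,-.11,11):
    a=np.radians(78)-q; pts.append(((.035-.085*np.cos(a),.055,.075+.085*np.sin(a)-.019),0,'x'))
rows(pts)
```

```text
t 6.3 unit tcp [-0.0478  0.0561  0.0803] tool z [ 0. -0. -1.] y [ 1. -0.  0.] F [-4.7 -0.8  8.8] w 0.0107 q [ 0.4   0.14  1.56 -0.    1.43  0.38]
[-0.001, 0.001, 0.002, 0.005, 0.0, -0.001]
[-0.001, 0.004, -0.007, 0.005, 0.0, -0.001]
[-0.001, 0.008, -0.017, 0.005, 0.0, -0.001]
[-0.001, 0.014, -0.025, 0.005, 0.0, -0.001]
[-0.001, 0.021, -0.033, 0.005, 0.0, -0.001]
[-0.001, 0.028, -0.04, 0.005, 0.0, -0.001]
[-0.001, 0.036, -0.046, 0.005, 0.0, -0.001]
[-0.001, 0.045, -0.052, 0.005, 0.0, -0.001]
[-0.001, 0.055, -0.056, 0.005, 0.0, -0.001]
[-0.001, 0.065, -0.058, 0.005, 0.0, -0.001]
[-0.001, 0.075, -0.06, 0.005, 0.0, -0.001]
```

Request:
carry_out:
  commands:
    - [0,0.003,-0.01,0,0,0]
    - [0,0.008,-0.019,0,0,0]
    - [0,0.013,-0.028,0,0,0]
    - [0,0.02,-0.036,0,0,0]
    - [0,0.027,-0.043,0,0,0]

```text
time: 6.8
tool_pos: [0.5069, 0.2635, 0.1221]
ee_rot: [-3.135, 0.002, 1.588]
wrist_force: [-14.2, 0.1, 7.3]
width: 0.011
finger_force: 30.0
```

Run:
```python
from lev import *
pts=[]
for q in np.linspace(1.1,-.11,11):
    a=np.radians(78)-q; pts.append(((.035-.085*np.cos(a),.055,.075+.085*np.sin(a)-.017),0,'x'))
rows(pts[5:])
```

```text
t 6.8 unit tcp [-0.0251  0.056   0.1221] tool z [-0.01 -0.   -1.  ] y [ 1.   -0.   -0.01] F [-14.2   0.1   7.3] w 0.011 q [0.38 0.17 1.44 0.   1.53 0.36]
[-0.001, 0.005, -0.001, -0.007, 0.002, -0.001]
[-0.001, 0.013, -0.007, -0.007, 0.002, -0.001]
[-0.001, 0.022, -0.012, -0.007, 0.002, -0.001]
[-0.001, 0.032, -0.016, -0.007, 0.002, -0.001]
[-0.001, 0.041, -0.019, -0.007, 0.002, -0.001]
[-0.001, 0.052, -0.021, -0.007, 0.002, -0.001]
```

Request:
carry_out:
  commands:
    - [0,0.01,-0.007,0,0,0]
    - [0,0.02,-0.013,0,0,0]
    - [0,0.03,-0.017,0,0,0]
    - [0,0.04,-0.02,0,0,0]
    - [0,0.049,-0.021,0,0,0]

```text
time: 7.3
tool_pos: [0.559, 0.2644, 0.1455]
ee_rot: [3.14, 0.001, 1.588]
wrist_force: [-25.8, -1.3, 14.6]
width: 0.011
finger_force: 30.0
```

Run:
```python
from lev import *
s=chk()
pts=[]
for q in (0,-.06,-.09,-.11):
    a=np.radians(78)-q; pts.append(((.035-.085*np.cos(a),.055,.075+.085*np.sin(a)-.017),0,'x'))
rows(pts)
cv2.imwrite("pics/s3.png",cv2.resize(s["img"][190:390,220:440,::-1],None,fx=3,fy=3))
```

```text
lever up px 175 [0.026 0.066 0.164] down px 0 
t 7.35 unit tcp [0.0267 0.0559 0.1454] tool z [-0. -0. -1.] y [ 1. -0. -0.] F [-11.3  -0.9  11.7] w 0.0112 q [ 0.35  0.26  1.29 -0.    1.59  0.33]
[-0.001, -0.009, 0.004, -0.001, 0.001, -0.001]
[-0.001, -0.004, 0.003, -0.001, 0.001, -0.001]
[-0.001, -0.002, 0.003, -0.001, 0.001, -0.001]
[-0.001, -0.0, 0.003, -0.001, 0.001, -0.001]
```

Request:
carry_out:
  commands:
    - [0,-0.003,0,0,0,0]
    - [0,-0.006,0.001,0,0,0]
    - [0,-0.008,0.002,0,0,0]
    - [0,-0.008,0.002,0,0,0]
    - [0,-0.008,0.002,0,0,0]

```text
time: 7.85
tool_pos: [0.5547, 0.2643, 0.145]
ee_rot: [3.13, -0.0, 1.587]
wrist_force: [-1.6, -0.9, 7.6]
width: 0.011
finger_force: 30.0
```

Request:
carry_out:
  commands:
    - [0,0,0,0,0,0]
    - [0,0,0,0,0,0]
    - [0,0,0,0,0,0]
    - [0,0,0,0,0,0]
    - [0,0,0,0,0,0]
  jaw: 0.6

```text
time: 8.35
tool_pos: [0.5527, 0.2638, 0.1406]
ee_rot: [3.137, 0.002, 1.587]
wrist_force: [-0.0, 0.0, 0.3]
width: 0.0473
finger_force: 0.0
```

Run:
```python
from lev import *
s=chk();chk("side");rows([((.017,.055,.25),0,'x')])
```

```text
lever up px 289 [0.013 0.06  0.162] down px 0 
lever up px 249 [0.014 0.057 0.162] down px 0 
t 8.45 unit tcp [0.0206 0.0556 0.1408] tool z [ 0. -0. -1.] y [ 1. -0.  0.] F [-0.5 -0.1 -0. ] w 0.0544 q [ 0.35  0.24  1.32 -0.    1.57  0.34]
[-0.001, -0.003, -0.109, 0.005, 0.001, -0.002]
```

Request:
carry_out:
  commands:
    - [0,-0.003,-0.025,0,0,0]
    - [0,-0.003,-0.06,0,0,0]
    - [0,0,-0.1,0,0,0]
    - [0,0.02,-0.12,0,0,0]
    - [0.02,0.05,-0.12,0,0,0]

```text
time: 8.95
tool_pos: [0.6034, 0.2842, 0.269]
ee_rot: [3.126, -0.002, 1.585]
wrist_force: [1.2, 0.3, 0.0]
width: 0.0562
finger_force: 0.0
```

Run:
```python
from lev import *
chk()
rows([((.12,-.055,.24),0,'x')])
rows([((.12,-.055,.158),0,'x'),((.10,-.055,.158),0,'x')],((.12,-.055,.24),0,'x'))
```

```text
lever up px 258 [0.018 0.056 0.163] down px 0 
t 9.0 unit tcp [0.0752 0.0782 0.2618] tool z [ 0.01  0.   -1.  ] y [ 1.   -0.    0.01] F [ 0.8  0.6 -3.5] w 0.0563 q [ 0.36  0.36  0.94 -0.    1.84  0.34]
[-0.133, 0.045, 0.022, 0.011, -0.002, -0.002]
[0.0, 0.0, 0.082, 0.0, 0.0, 0.0]
[-0.0, -0.02, 0.082, 0.0, 0.0, 0.0]
```

Request:
carry_out:
  commands:
    - [-0.03,0.012,0.005,0,0,0]
    - [-0.06,0.025,0.01,0,0,0]
    - [-0.095,0.035,0.015,0.005,0,0]
    - [-0.12,0.045,0.02,0.01,0,0]
    - [-0.133,0.045,0.022,0.011,-0.002,-0.002]
  jaw: 0

```text
time: 9.5
tool_pos: [0.6494, 0.1501, 0.2378]
ee_rot: [-3.133, 0.004, 1.586]
wrist_force: [-0.2, 0.6, -0.2]
width: 0.0196
finger_force: 0.0
```

Request:
carry_out:
  commands:
    - [0,0,0.01,0,0,0]
    - [0,0,0.03,0,0,0]
    - [0,0,0.05,0,0,0]
    - [0,0,0.07,0,0,0]
    - [0,0,0.08,0,0,0]

```text
time: 10.0
tool_pos: [0.6466, 0.1541, 0.157]
ee_rot: [-3.132, 0.003, 1.591]
wrist_force: [-0.1, -0.3, -1.2]
width: 0.0001
finger_force: 0.0
```

Run:
```python
from lev import *
def fl(q,r=.08,gap=0):
    return ((.05-r*np.cos(q)+.008*np.sin(q)+.0125+gap,-.055,.082+r*np.sin(q)+.008*np.cos(q)),0,'x')
pts=[fl(q) for q in np.linspace(1.85,0,11)]
rows(pts[:6]);rows(pts[6:],pts[5])
s=chk("side")
cv2.imwrite("pics/s4.png",cv2.resize(s["img"][180:380,150:350,::-1],None,fx=3,fy=3))
```

```text
t 10.0 unit tcp [ 0.1126 -0.0559  0.157 ] tool z [-0.01 -0.   -1.  ] y [ 1.    0.   -0.01] F [-0.1 -0.3 -1.2] w 0.0001 q [ 0.15  0.36  1.13 -0.    1.65  0.13]
[0.001, -0.02, 0.0, -0.01, 0.003, 0.002]
[0.001, -0.035, -0.004, -0.01, 0.003, 0.002]
[0.001, -0.049, -0.005, -0.01, 0.003, 0.002]
[0.001, -0.064, -0.004, -0.01, 0.003, 0.002]
[0.001, -0.078, 0.001, -0.01, 0.003, 0.002]
[0.001, -0.092, 0.007, -0.01, 0.003, 0.002]
[0.0, -0.012, 0.009, 0.0, 0.0, 0.0]
[0.0, -0.022, 0.02, 0.0, 0.0, 0.0]
[0.0, -0.03, 0.032, 0.0, 0.0, 0.0]
[0.0, -0.035, 0.046, 0.0, 0.0, 0.0]
[0.0, -0.038, 0.061, 0.0, 0.0, 0.0]
lever up px 245 [0.015 0.056 0.162] down px 0
```

View pics/s4.png

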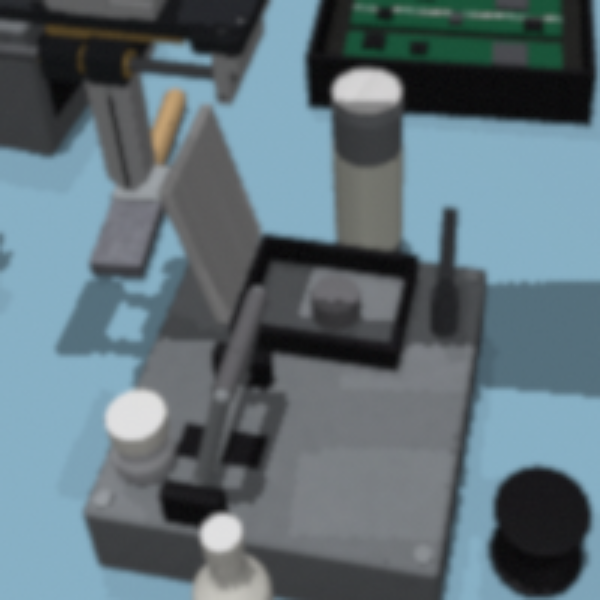

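The crop shows the lever latched up at (230,390) and the flap open at (205,215). The shut fingers are behind the flap at (125,150), the button is out, and the gripper is well clear.

Request:
carry_out:
  commands:
    - [0.001,-0.02,0,0,0,0]
    - [0.001,-0.035,-0.004,0,0,0]
    - [0.001,-0.055,-0.004,0,0,0]
    - [0.001,-0.075,0,0,0,0]
    - [0.001,-0.092,0.007,-0.01,0.003,0.002]

```text
time: 10.55
tool_pos: [0.5568, 0.1529, 0.1556]
ee_rot: [3.132, -0.001, 1.588]
wrist_force: [0.4, 0.7, 2.7]
width: 0.0005
finger_force: 0.5
```

Run:
```python
from lev import *
def fl(q,r=.08,gap=0):
    return ((.05-r*np.cos(q)+.008*np.sin(q)+.0125+gap,-.055,.082+r*np.sin(q)+.008*np.cos(q)),0,'x')
rows([fl(q) for q in (.75,.56,.37,.18,.04)])
```

```text
t 10.55 unit tcp [ 0.0228 -0.0555  0.1556] tool z [ 0.01  0.   -1.  ] y [ 1.   -0.    0.01] F [0.4 0.7 2.7] w 0.0005 q [ 0.17  0.16  1.39 -0.    1.58  0.15]
[0.0, -0.014, 0.013, 0.009, -0.001, -0.001]
[0.0, -0.024, 0.024, 0.009, -0.001, -0.001]
[0.0, -0.032, 0.037, 0.009, -0.001, -0.001]
[0.0, -0.038, 0.051, 0.009, -0.001, -0.001]
[0.0, -0.041, 0.062, 0.009, -0.001, -0.001]
```

Request:
carry_out:
  commands:
    - [0,-0.014,0.013,0,0,0]
    - [0,-0.024,0.024,0,0,0]
    - [0,-0.032,0.037,0,0,0]
    - [0,-0.038,0.051,0,0,0]
    - [0,-0.041,0.06,0.009,0,0]

```text
time: 11.05
tool_pos: [0.5151, 0.152, 0.0935]
ee_rot: [-3.138, -0.001, 1.588]
wrist_force: [0.3, 0.4, -0.1]
width: 0.0002
finger_force: 0.2
```

Run:
```python
from lev import *
s=chk("scene")
cv2.imwrite("pics/s5.png",cv2.resize(s["img"][190:390,220:440,::-1],None,fx=3,fy=3))
rows([((-.02,-.055,z),0,'x') for z in(.094,.09,.088)])
```

```text
lever up px 261 [0.018 0.056 0.162] down px 0 
t 11.1 unit tcp [-0.0198 -0.056   0.0918] tool z [-0.01 -0.   -1.  ] y [ 1.   -0.   -0.01] F [ 0.1 -0.2 -0.7] w 0.0004 q [0.18 0.11 1.57 0.   1.47 0.16]
[0.001, -0.0, -0.002, -0.007, 0.0, -0.001]
[0.001, -0.0, 0.002, -0.007, 0.0, -0.001]
[0.001, -0.0, 0.004, -0.007, 0.0, -0.001]
```

Request:
carry_out:
  commands:
    - [0,0,0.003,0,0,0]
    - [0,0,0.005,0,0,0]
    - [0,0,0.005,0,0,0]
    - [0,0,-0.03,0,0,0]
    - [0,0,-0.06,0,0,0]

```text
time: 11.6
tool_pos: [0.5161, 0.1511, 0.1542]
ee_rot: [-3.136, 0.0, 1.587]
wrist_force: [0.8, 0.7, 1.0]
width: 0.0005
finger_force: 0.0
```

Run:
```python
from lev import *
s=chk("side");W=cloud(s);X=(W.reshape(-1,3)-np.r_[C,0])@U
m=(X[:,0]>-.055)&(X[:,0]<.045)&(X[:,1]>-.09)&(X[:,1]<-.02)&(X[:,2]>.07)&(X[:,2]<.12);f=X[m]
print("flap z",np.percentile(f[:,2],[5,50,95]).round(4),len(f),"slope",np.polyfit(f[:,0],f[:,2],1).round(4))
rows([((-.108,-.093,.15),0,'x'),((-.108,-.093,.103),0,'x')])
```

```text
lever up px 244 [0.015 0.056 0.162] down px 0 
flap z [0.0877 0.0893 0.0909] 1436 slope [0.0009 0.0893]
t 11.65 unit tcp [-0.0145 -0.056   0.161 ] tool z [ 0.01  0.   -1.  ] y [ 1.   -0.    0.01] F [1.2 0.1 3.3] w 0.0007 q [0.18 0.08 1.47 0.   1.59 0.16]
[-0.037, -0.093, 0.01, 0.006, -0.002, -0.002]
[-0.037, -0.094, 0.057, 0.006, -0.002, -0.002]
```

Request:
carry_out:
  commands:
    - [-0.015,-0.04,0,0,0,0]
    - [-0.037,-0.08,0,0,0,0]
    - [-0.037,-0.093,0.01,0,0,0]
    - [-0.037,-0.093,0.035,0,0,0]
    - [-0.037,-0.094,0.057,0.006,-0.002,-0.002]

```text
time: 12.15
tool_pos: [0.4229, 0.1125, 0.0971]
ee_rot: [-3.134, 0.002, 1.589]
wrist_force: [-0.2, -1.1, 0.5]
width: 0.0006
finger_force: 0.0
```

Run:
```python
from lev import *
s=chk("side")
cv2.imwrite("pics/s6.png",cv2.resize(s["img"][180:380,150:350,::-1],None,fx=3,fy=3))
def tb(q,r=.038):
    k=.005+.0125*np.cos(q)+.008*np.sin(q)
    return ((-.078+r*np.sin(q)-k*np.cos(q),-.055-r*np.cos(q)-k*np.sin(q),.102),0,'x')
P=[tb(q) for q in np.linspace(.2,1.57,9)];print([np.round(p[0],3).tolist() for p in P])
rows(P[:5]);rows(P[5:],P[4])
```

```text
lever up px 246 [0.015 0.056 0.162] down px 0 
[[-0.089, -0.096, 0.102], [-0.082, -0.098, 0.102], [-0.075, -0.098, 0.102], [-0.068, -0.097, 0.102], [-0.061, -0.094, 0.102], [-0.054, -0.089, 0.102], [-0.048, -0.084, 0.102], [-0.043, -0.076, 0.102], [-0.04, -0.068, 0.102]]
t 12.2 unit tcp [-0.1146 -0.0938  0.0927] tool z [-0.02 -0.   -1.  ] y [ 1.    0.   -0.02] F [-0.9 -0.4 -2.2] w 0.0004 q [ 0.13 -0.11  1.79 -0.    1.48  0.11]
[-0.002, 0.025, -0.01, -0.016, 0.003, 0.0]
[-0.004, 0.032, -0.01, -0.016, 0.003, 0.0]
[-0.004, 0.039, -0.01, -0.016, 0.003, 0.0]
[-0.003, 0.046, -0.01, -0.016, 0.003, 0.0]
[-0.0, 0.054, -0.01, -0.016, 0.003, 0.0]
[0.004, 0.007, 0.0, 0.0, 0.0, 0.0]
[0.01, 0.013, 0.0, 0.0, 0.0, 0.0]
[0.018, 0.018, 0.0, 0.0, 0.0, 0.0]
[0.026, 0.021, 0.0, 0.0, 0.0, 0.0]
```

View pics/s6.png

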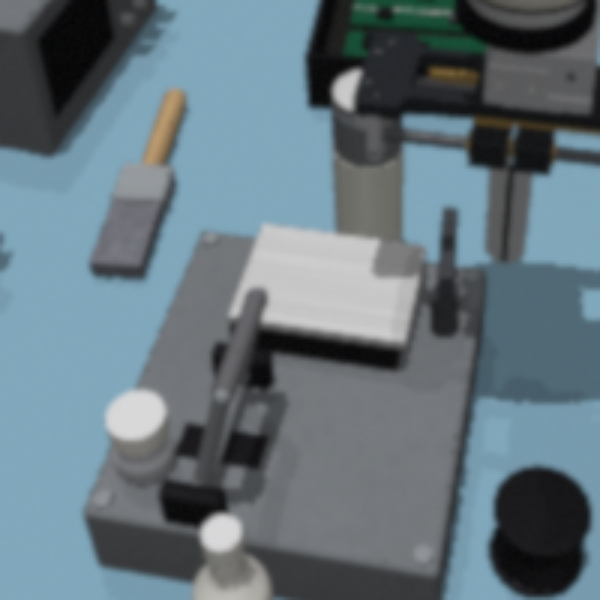

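The crop shows the flap shut on its wall at (325,290), the lever up, and the turnbutton at (447,270) pointing along -y. The shut fingers are beside its -x face at (508,220). Next I lift a little and sweep.

Request:
carry_out:
  commands:
    - [-0.001,0.004,-0.012,-0.01,0,0]
    - [-0.002,0.012,-0.012,-0.016,0,0]
    - [-0.003,0.02,-0.012,-0.016,0,0]
    - [-0.004,0.028,-0.012,-0.016,0,0]
    - [-0.004,0.034,-0.012,-0.016,0,0]

```text
time: 12.7
tool_pos: [0.4577, 0.1094, 0.1093]
ee_rot: [3.135, 0.001, 1.589]
wrist_force: [-1.7, 0.1, 2.0]
width: 0.0005
finger_force: 1.2
```

```bash
cat >> lev.py <<'E'
def tb(q,r=.038):
    k=.005+.0125*np.cos(q)+.008*np.sin(q)
    return ((-.078+r*np.sin(q)-k*np.cos(q),-.055-r*np.cos(q)-k*np.sin(q),.102),0,'x')
def turn(s):
    W=cloud(s);X=(W.reshape(-1,3)-np.r_[C,0])@U
    f=X[(X[:,0]>-.1)&(X[:,0]<-.02)&(X[:,1]>-.115)&(X[:,1]<-.035)&(abs(X[:,2]-.118)<.004)]
    if len(f)>5:
        c,_,a=cv2.minAreaRect(f[:,:2].astype('f4'));print("turn n",len(f),"mean",f.mean(0).round(3),"x",np.percentile(f[:,0],[2,98]).round(3),"y",np.percentile(f[:,1],[2,98]).round(3))
E
python3 - <<'E'
from lev import *
turn(snapshot("side"))
rows([tb(q) for q in (.7,.9,1.1,1.3,1.5,1.6)])
E
```

```text
turn n 174 mean [-0.07  -0.075  0.117] x [-0.086 -0.052] y [-0.098 -0.047]
t 12.75 unit tcp [-0.0764 -0.0975  0.1089] tool z [ 0.01 -0.   -1.  ] y [ 1.   -0.    0.01] F [ 0.8 -1.2  2. ] w 0.0006 q [ 0.12 -0.05  1.71 -0.    1.48  0.1 ]
[0.001, 0.008, 0.007, 0.007, 0.002, -0.0]
[0.004, 0.016, 0.007, 0.007, 0.002, -0.0]
[0.009, 0.024, 0.007, 0.007, 0.002, -0.0]
[0.017, 0.031, 0.007, 0.007, 0.002, -0.0]
[0.026, 0.035, 0.007, 0.007, 0.002, -0.0]
[0.031, 0.037, 0.007, 0.007, 0.002, -0.0]
```

Request:
carry_out:
  commands:
    - [0.001,0.008,0.002,0,0,0]
    - [0.004,0.016,0.004,0,0,0]
    - [0.009,0.024,0.004,0,0,0]
    - [0.017,0.031,0.004,0,0,0]
    - [0.025,0.035,0.004,0,0,0]

```text
time: 13.25
tool_pos: [0.4915, 0.135, 0.1039]
ee_rot: [3.137, 0.003, 1.589]
wrist_force: [-7.6, -12.3, 0.7]
width: 0.0006
finger_force: 7.9
```

Run:
```python
from lev import *
turn(snapshot("side"));turn(snapshot("scene"))
rows([tb(q) for q in (1.5,1.6,1.7)])
```

```text
turn n 191 mean [-0.056 -0.057  0.117] x [-0.086 -0.03 ] y [-0.066 -0.051]
turn n 179 mean [-0.053 -0.057  0.118] x [-0.086 -0.029] y [-0.074 -0.051]
t 13.35 unit tcp [-0.0429 -0.0726  0.1039] tool z [ 0. -0. -1.] y [1. 0. 0.] F [-0.2 -3.2 -1.4] w 0.0004 q [ 0.16  0.04  1.63 -0.01  1.47  0.14]
[0.001, 0.002, 0.002, 0.005, 0.005, 0.001]
[0.006, 0.003, 0.002, 0.005, 0.005, 0.001]
[0.011, 0.004, 0.002, 0.005, 0.005, 0.001]
```

Request:
carry_out:
  commands:
    - [0.002,0,0,0,0,0]
    - [0.004,0,0,0,0,0]
    - [0.006,0,0,0,0,0]
    - [0.007,0,0,0,0,0]
    - [0.007,0,0,0,0,0]

```text
time: 13.85
tool_pos: [0.4914, 0.135, 0.1041]
ee_rot: [3.136, 0.017, 1.587]
wrist_force: [0.1, -17.6, -0.2]
width: 0.0004
finger_force: 9.0
```

Run:
```python
from lev import *
turn(snapshot("side"));turn(snapshot("scene"))
rows([tb(q) for q in (1.6,1.7)])
```

```text
turn n 188 mean [-0.056 -0.057  0.117] x [-0.086 -0.031] y [-0.067 -0.051]
turn n 175 mean [-0.053 -0.057  0.118] x [-0.086 -0.029] y [-0.075 -0.051]
t 13.95 unit tcp [-0.0429 -0.0722  0.1041] tool z [ 0.01 -0.02 -1.  ] y [ 1.   -0.    0.01] F [  0.7 -17.9   0. ] w 0.0003 q [ 0.17  0.04  1.62 -0.02  1.48  0.15]
[0.006, 0.003, 0.002, 0.005, 0.016, -0.002]
[0.011, 0.004, 0.002, 0.005, 0.016, -0.002]
```

The turnbutton no longer moves at 18 N, so it is on its stop. I back off, rise and check.

Request:
carry_out:
  commands:
    - [-0.008,0,0,0,0,0]
    - [-0.018,0,-0.002,0,0,0]
    - [-0.02,0,-0.03,0,0,0]
    - [-0.02,0,-0.08,0,0,0]
    - [-0.02,-0.02,-0.13,0,0,0]

```text
time: 14.45
tool_pos: [0.4726, 0.1221, 0.2319]
ee_rot: [3.137, 0.001, 1.589]
wrist_force: [0.3, 0.5, 0.2]
width: 0.0003
finger_force: 0.0
```

Request:
carry_out:
  commands:
    - [0,-0.03,-0.02,0,0,0]
    - [0,-0.07,-0.03,0,0,0]
    - [0,-0.11,-0.03,0,0,0]
    - [0,-0.15,-0.03,0,0,0]
    - [0,-0.16,-0.03,0,0,0]

```text
time: 14.95
tool_pos: [0.3097, 0.1196, 0.2613]
ee_rot: [3.133, -0.0, 1.591]
wrist_force: [0.1, 0.2, 0.1]
width: 0.0004
finger_force: 0.0
```

Run:
```python
from lev import *
s=chk("scene");turn(s);s=chk("side");turn(s)
cv2.imwrite("pics/s7.png",cv2.resize(s["img"][170:420,150:350,::-1],None,fx=2.4,fy=2.4))
W=cloud(s);X=(W.reshape(-1,3)-np.r_[C,0])@U
f=X[(X[:,0]>-.09)&(X[:,0]<-.025)&(X[:,1]>-.08)&(X[:,1]<-.035)&(abs(X[:,2]-.118)<.003)]
print("turn slope dy/dx",np.polyfit(f[:,0],f[:,1],1).round(3))
```

```text
lever up px 261 [0.018 0.055 0.162] down px 0 
turn n 148 mean [-0.056 -0.055  0.118] x [-0.086 -0.028] y [-0.061 -0.051]
lever up px 243 [0.015 0.057 0.162] down px 0 
turn n 158 mean [-0.058 -0.055  0.117] x [-0.087 -0.03 ] y [-0.061 -0.051]
turn slope dy/dx [ 0.004 -0.055]
```

View pics/s7.png

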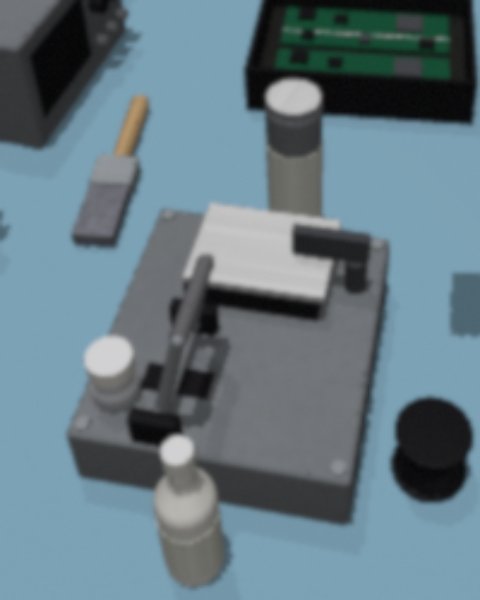

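The final picture shows the lever up at (185,320), the flap shut at (262,250) and the turnbutton across it at (330,243). The bottle, can, jar, spool and brush are still in place, so I hand in.

```bash
python3 -c "
from bench import *
print(close_job())"
```

```text
the job is handed in; nothing more can be done
None
```

The job is handed in at about 15 s: I pressed the test button until the lever dropped, reset the lever onto its catch, closed the flap, and turned the turnbutton to its stop over it; the last pictures showed the loose items in view still in place (screwdriver not re-checked).

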